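# Find the full puzzle tin by its weight and put it away

## Robot

A 6-joint arm with a two-finger parallel gripper is mounted at the origin on the work surface. World frame = base frame: x ahead of the robot, y to its left, z up, the work surface at z = 0. Lengths are in m, angles in rad, forces in N, time in s.
With the tool pointing down it reaches from about 0.35 to 0.8 m from the base axis. Payload 7.3 kg.
Tool frame: the origin (TCP) lies between the finger pads; the fingertips stand 25 mm ahead of it and the grasp point (between the pads) lies 6 mm ahead of it (r.tip_extent is the distance from the TCP to the fingertips, in m); z points along the fingers, y is the direction in which the jaws open and shut (so a half turn about z gives the same grasp; the last joint's range is limited). The gripper opens to 85 mm and grips with 20 to 120 N. Pads are 22 mm wide; open, the fingers measure 114 mm over their backs; the gripper's body (76 mm by 85 mm) begins 54 mm behind the grasp point. The pads swing forward as they close: fully open they stand 13 mm farther back than shut.
Start: joints at [0.98, 0.342, 1.524, -0, 1.275, -0.146], TCP at [0.226, 0.474, 0.222] pointing down, gripper open.
Joint ranges: [-2.53, 2.53], [-0.77, 2.02], [0.04, 2.7], [-1, 4.14], [0.28, 2.66], [-3.11, 3.11]. Speed limits (rad/s): [2.57, 2.57, 3.14, 3.14, 3.14, 3.14].

## Interface

Orientations are given as a unit quaternion [x, y, z, w].
In Python, from workcell import r, command_gripper, optics gives the robot as it stands. The module is installed in compiled form; this text tells all that it offers. Calls block until the motion is done:
- r.reach(position, orientation): joint-space move of the TCP to a pose.
- r.move_straight(position, orientation=None, speed=0.15, max_force=None): straight line of the TCP; orientation=None keeps the orientation; speed is the mean speed in m/s. With max_force (N) it stops when the force on the tool has changed by that much, and returns True; else False.
- r.movej(angles): joint-space move.
- command_gripper(opening, force=None): finger opening in m; force is the grip in N (None keeps the last); returns when the fingers have stopped.
- r.hold(seconds).
- r.solve_ik(position, orientation): joint angles nearest the present ones, or None.
- r.read_state(): the state.
- optics.get_image(name): name is "scene" or "top" or "wrist"; returns (picture, depth): 384x512x3 uint8, red, green, blue; 384x512 float32, m along the optical axis (not along the pixel's ray), 0 where there is no reading.
- optics.camera_model(name): a dict with "K" (3x3 intrinsics, pixels), "R" (3x3) and "t" (3): a world point X has camera coordinates R X + t; the wrist camera has in their place "tool_from_camera" (4x4, takes a point from camera to tool coordinates, whose origin is the TCP and whose axes are the flange's). Camera axes: x right, y down, z forward; pixel columns grow to the right and rows downward; lengths in m; the calibration is good to about 2 mm. A picture is of the moment at which its call begins: read the wrist's pose just before it. camera_model takes no time and is no camera call.
A pose or a line that the arm cannot do raises r.PlanningError and nothing moves.
- r.finish_job(): hands the job in, once; it reports no verdict.
The state is a dict: "time_s": time; "joint_positions": joint angles; "dq": joint speeds; "tau": joint torques, N m; "eef_pos": TCP position; "eef_rot": TCP orientation; "contact_force": force on the tool from outside, world axes, zero at the start; "torque": the same for the moment, N m; "grip_width": finger opening in m.
Only numpy, scipy, OpenCV 4.12 (cv2) and the standard library are available. Lean on these libraries where they do the work, as an engineer would, in place of code of your own. Each camera call takes 0.05 s, during which the arm holds its last target. There are 200 camera calls.

## Task

One of the three look-alike tins in the grey rack is still full of puzzle tiles and the other two are empty: lift them to feel which is heavy, and leave the empty ones standing in the rack. Stand the full tin on the bare table and let go, then take it again across its other pair of sides and lower it, without dropping it, upright onto the floor of the blue holder's narrow bay, wholly between the walls. Do not disturb the mug, the bowl or the glue bottle.

Things in the scene. Friction and masses are not known exactly. Their poses are not given: they have to be found in the camera images.
- tin_a: One of three identical-looking closed tins: teal box, red lid fixed shut, 46 (its x) x 60 (its y) x 80 mm high, flat sides. Origin: centre of underside, z up. Starts upright in a rack cell, axes parallel to the rack's, midway along the cell. Empty: about 0.1 kg (1 N); full of ceramic puzzle tiles: 0.32 to 0.42 kg (3.2 to 4.2 N). Which one is full varies.
- tin_b: One of three identical-looking closed tins: teal box, red lid fixed shut, 46 (its x) x 60 (its y) x 80 mm high, flat sides. Origin: centre of underside, z up. Starts upright in a rack cell, axes parallel to the rack's, midway along the cell. Empty: about 0.1 kg (1 N); full of ceramic puzzle tiles: 0.32 to 0.42 kg (3.2 to 4.2 N). Which one is full varies.
- tin_c: One of three identical-looking closed tins: teal box, red lid fixed shut, 46 (its x) x 60 (its y) x 80 mm high, flat sides. Origin: centre of underside, z up. Starts upright in a rack cell, axes parallel to the rack's, midway along the cell. Empty: about 0.1 kg (1 N); full of ceramic puzzle tiles: 0.32 to 0.42 kg (3.2 to 4.2 N). Which one is full varies.
- rack: Grey rack fixed to the table: base 130 (x) x 220 (y) x 6 mm and four 4 mm upright panels along x, up to 92 mm above the table. Three cells at y = -72, 0, 72 mm, each 68 mm wide, open above and at both x ends; tins stand on the base, tops at 86 mm. Fingers fit only at a tin's x faces. Origin: centre of underside, z up. Left or right of the robot, yaw up to 0.3 rad.
- holder: Blue holder fixed to the table: base 140 (x) x 100 (y) x 6 mm and two 5 mm upright walls along x, 130 mm long, up to 92 mm above the table; the bay between is 56 mm wide, open above and at both x ends. A tin fits with its 60 mm width along x; fingers fit only at its x ends. Origin: centre of underside, z up. On the other side from the rack, yaw up to 0.35 rad.
- mug: Blue mug, 76 mm wide without its handle, 90 mm high, beyond the work near the middle; the table (height 0) between rack and holder, nearer than the mug, is bare and free. Origin: centre of the underside. Bystander: leave alone (more than 30 mm of shift or tipping over is a fault).
- bowl: White bowl, 100 mm wide, 50 mm high, nearer to the robot on the left. Origin: centre of the underside. Bystander, likewise.
- glue: Small white glue bottle with orange cap, 36 mm wide, 85 mm high, nearer to the robot on the right. Origin: centre of the underside. Bystander, likewise.
Mind the look-alikes: they are no part of the job. What is shaped like the tin_b but purple is not meant.

How it is judged:
On the way:
1. the full tin stands on the bare table, let go (((contact force between tin_a and anything else above 2.2 N and height (world z) of tin_a below 0.004 m and contact force between tin_a and the fingers below 0.2 N and linear speed of tin_a below 0.02 m/s and angle between tin_a's own z axis and vertical below 0.08 rad) or (contact force between tin_b and anything else above 2.2 N and height (world z) of tin_b below 0.004 m and contact force between tin_b and the fingers below 0.2 N and linear speed of tin_b below 0.02 m/s and angle between tin_b's own z axis and vertical below 0.08 rad) or (contact force between tin_c and anything else above 2.2 N and height (world z) of tin_c below 0.004 m and contact force between tin_c and the fingers below 0.2 N and linear speed of tin_c below 0.02 m/s and angle between tin_c's own z axis and vertical below 0.08 rad))), for 0.2 s.
At the end, for the whole second after the job is handed in: The full tin stands upright and still on the floor of the holder's bay (tilt under 4.5 degrees), its centre within 37 mm of the bay's middle along the walls; both empty tins stand upright and still on the rack's base between its panels, within 45 mm of the cells' middle ((((x of tin_a in the frame of holder between -0.037 and 0.037 m and y of tin_a in the frame of holder between -0.01 and 0.01 m and z of tin_a in the frame of holder between 0.001 and 0.01 m and linear speed of tin_a below 0.02 m/s and angle between tin_a's own z axis and vertical below 0.08 rad and contact force between tin_a and holder above 2.2 N) and (x of tin_b in the frame of rack between -0.045 and 0.045 m and y of tin_b in the frame of rack between -0.085 and 0.085 m and z of tin_b in the frame of rack between 0.001 and 0.01 m and linear speed of tin_b below 0.02 m/s and angle between tin_b's own z axis and vertical below 0.08 rad and contact force between tin_b and rack below 2.2 N) and (x of tin_c in the frame of rack between -0.045 and 0.045 m and y of tin_c in the frame of rack between -0.085 and 0.085 m and z of tin_c in the frame of rack between 0.001 and 0.01 m and linear speed of tin_c below 0.02 m/s and angle between tin_c's own z axis and vertical below 0.08 rad and contact force between tin_c and rack below 2.2 N)) or ((x of tin_b in the frame of holder between -0.037 and 0.037 m and y of tin_b in the frame of holder between -0.01 and 0.01 m and z of tin_b in the frame of holder between 0.001 and 0.01 m and linear speed of tin_b below 0.02 m/s and angle between tin_b's own z axis and vertical below 0.08 rad and contact force between tin_b and holder above 2.2 N) and (x of tin_a in the frame of rack between -0.045 and 0.045 m and y of tin_a in the frame of rack between -0.085 and 0.085 m and z of tin_a in the frame of rack between 0.001 and 0.01 m and linear speed of tin_a below 0.02 m/s and angle between tin_a's own z axis and vertical below 0.08 rad and contact force between tin_a and rack below 2.2 N) and (x of tin_c in the frame of rack between -0.045 and 0.045 m and y of tin_c in the frame of rack between -0.085 and 0.085 m and z of tin_c in the frame of rack between 0.001 and 0.01 m and linear speed of tin_c below 0.02 m/s and angle between tin_c's own z axis and vertical below 0.08 rad and contact force between tin_c and rack below 2.2 N)) or ((x of tin_c in the frame of holder between -0.037 and 0.037 m and y of tin_c in the frame of holder between -0.01 and 0.01 m and z of tin_c in the frame of holder between 0.001 and 0.01 m and linear speed of tin_c below 0.02 m/s and angle between tin_c's own z axis and vertical below 0.08 rad and contact force between tin_c and holder above 2.2 N) and (x of tin_a in the frame of rack between -0.045 and 0.045 m and y of tin_a in the frame of rack between -0.085 and 0.085 m and z of tin_a in the frame of rack between 0.001 and 0.01 m and linear speed of tin_a below 0.02 m/s and angle between tin_a's own z axis and vertical below 0.08 rad and contact force between tin_a and rack below 2.2 N) and (x of tin_b in the frame of rack between -0.045 and 0.045 m and y of tin_b in the frame of rack between -0.085 and 0.085 m and z of tin_b in the frame of rack between 0.001 and 0.01 m and linear speed of tin_b below 0.02 m/s and angle between tin_b's own z axis and vertical below 0.08 rad and contact force between tin_b and rack below 2.2 N)))); the robot touches nothing.
It fails at once if a tin falls or is slammed into the holder (faster than 0.5 m/s inside the bay) ((horizontal distance between tin_a and holder below 0.05 m and height (world z) of tin_a below 0.08 m and linear speed of tin_a above 0.5 m/s) or (horizontal distance between tin_b and holder below 0.05 m and height (world z) of tin_b below 0.08 m and linear speed of tin_b above 0.5 m/s) or (horizontal distance between tin_c and holder below 0.05 m and height (world z) of tin_c below 0.08 m and linear speed of tin_c above 0.5 m/s)).
It fails at once if the mug, the bowl or the glue bottle is shifted more than 30 mm or tipped over (distance of any of mug, bowl, glue from where it was at the start of the episode above 0.03 m or angle between any of mug, bowl, glue's own z axis and vertical above 0.5 rad).
It also fails if it takes over 72 s, if anything falls off the work surface, if the arm or the gripper's body presses on something with over 40 N, if the wrist force passes 120 N, or if a joint passes its speed limit or range.

## Working session

There is one attempt and no reset: what is moved stays moved. The work goes in short steps, each a Python script; the robot and the scene stay as the last script left them, time stands still between calls to the robot, and variables do not carry over. Pictures are saved under pics/ and viewed, about 8 in all and at most 12, crops included, and the job is handed in when it is done.

```bash
mkdir -p pics; cat > h.py <<'E'
import numpy as np, cv2
from workcell import r, command_gripper, optics
def cloud(name):
    s=r.read_state(); im,d=optics.get_image(name); m=optics.camera_model(name)
    K=np.array(m["K"]); v,u=np.mgrid[:384,:512]
    P=np.stack([(u-K[0,2])/K[0,0]*d,(v-K[1,2])/K[1,1]*d,d],-1)
    if name!="wrist": P=(P-np.array(m["t"]))@np.array(m["R"])
    else:
        from scipy.spatial.transform import Rotation as Ro
        T=np.array(m["tool_from_camera"]); P=P@T[:3,:3].T+T[:3,3]
        P=P@Ro.from_quat(s["eef_rot"]).as_matrix().T+s["eef_pos"]
    P[d==0]=np.nan
    return im,P
E
python3 - <<'E'
from h import *
for n in("top","scene"):
    im,P=cloud(n); np.savez(n,im=im,P=P); cv2.imwrite(f"pics/{n}.png",im[:,:,::-1])
print(r.read_state()); m=optics.camera_model("top");print(m)
E
```

```text
{'time_s': 0.1, 'joint_positions': array([ 9.79934603e-01,  3.42637097e-01,  1.52489223e+00,  1.92140720e-05,
        1.27541022e+00, -1.46027627e-01]), 'dq': array([-7.45684915e-05, -8.91552846e-04, -1.04012346e-04,  7.26864538e-05,
        1.15060797e-04,  1.56846092e-03]), 'tau': array([ 1.56075686e-03, -4.34449303e+01, -2.46489429e+01, -9.39919187e-05,
        4.76338144e-03, -1.18972250e-05]), 'eef_pos': array([0.22569768, 0.47361336, 0.22161396]), 'eef_rot': array([ 2.20590458e-01,  9.75366288e-01, -6.24943611e-04, -2.51125187e-04]), 'contact_force': array([-0.09696724, -1.21470926, -0.24014024]), 'torque': array([-0.03263289,  0.04170882, -0.00088459]), 'grip_width': 0.08564355063070575}
{'K': array([[465.02627195,   0.        , 245.98652476],
       [  0.        , 465.02627195, 195.10294025],
       [  0.        ,   0.        ,   1.        ]]), 'R': array([[ 0.02169563, -0.99975192, -0.00503916],
       [-0.99372736, -0.02101126, -0.10983834],
       [ 0.10970521,  0.00739057, -0.99393669]]), 't': array([-0.01596842,  0.59389478,  1.09653308])}
```

View pics/top.png

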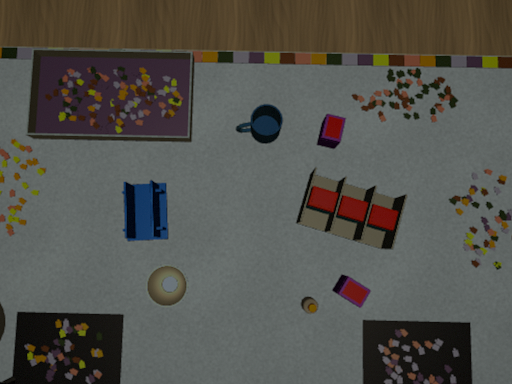

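View pics/scene.png

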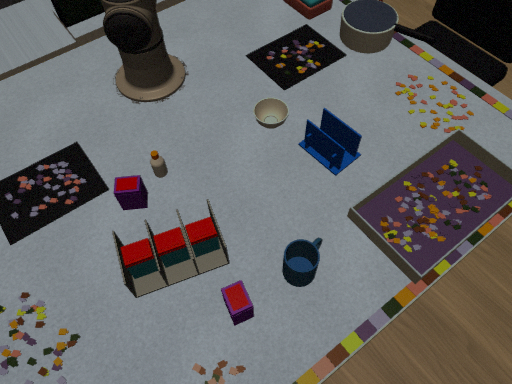

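The top view shows three red-lid candidates inside the grey rack at (323,199), (352,208) and (384,217). The two red lids at (333,130) and (354,290) stand outside the rack on purple bodies, so they are decoys. The blue holder is at (146,211), the mug at (266,124), the bowl at (167,285) and the glue at (310,305). Next I'll measure these and check a crop.

```bash
python3 - <<'E'
import numpy as np,cv2
for n in("top","scene"):
    z=np.load(n+".npz"); im,P=z["im"],z["P"]; hsv=cv2.cvtColor(im,cv2.COLOR_RGB2HSV)
    red=((hsv[...,0]<6)|(hsv[...,0]>174))&(hsv[...,1]>200)&(hsv[...,2]>100)
    k,l,st,c=cv2.connectedComponentsWithStats(red.astype(np.uint8))
    print(n)
    for i in range(1,k):
        if st[i,4]<100: continue
        Q=P[(l==i)]; Q=Q[np.abs(Q[:,2]-.084)<.012]
        if len(Q)<50: continue
        R=cv2.minAreaRect((Q[:,:2]*1000).astype(np.float32)); print("red",c[i].round(),np.median(Q[:,2]).round(4),np.round(R[0]),np.round(R[1]),round(R[2],1))
    blue=(hsv[...,0]>100)&(hsv[...,0]<120)&(hsv[...,1]>170)
    Q=P[blue]; Q=Q[(Q[:,1]>.12)&(Q[:,0]<.62)]
    R=cv2.minAreaRect((Q[:,:2]*1000).astype(np.float32)); print("holder",len(Q),R)
    F=Q[Q[:,2]<.02]; R=cv2.minAreaRect((F[:,:2]*1000).astype(np.float32)); print("floor",len(F),np.median(F[:,2]),R)
    W=Q[(Q[:,2]>.07)]; print("walls",len(W),W[:,2].max()); R=cv2.minAreaRect((W[:,:2]*1000).astype(np.float32)); print(R)
    # rack tall points
    G=P[(P[...,2]>.0885)&(P[...,2]<.1)&(P[...,0]>.3)&(P[...,0]<.62)&(P[...,1]<-.05)]
    if len(G)>5: print("rack",len(G),cv2.minAreaRect((G[:,:2]*1000).astype(np.float32)))
im=np.load("top.npz")["im"]; a=cv2.resize(im[100:320,290:420],None,fx=2.7,fy=2.7,interpolation=2); b=cv2.resize(im[165:260,105:190],None,fx=4.2,fy=4.2,interpolation=2)
H=max(a.shape[0],b.shape[0]); b=np.pad(b,((0,H-b.shape[0]),(0,0),(0,0)));a=np.pad(a,((0,H-a.shape[0]),(0,0),(0,0)))
cv2.imwrite("pics/crop.png",cv2.convertScaleAbs(np.hstack([a,b])[:,:,::-1],alpha=1.6))
E
```

```text
top
red [334. 127.] 0.0816 [ 754. -206.] [32. 47.] 77.1
red [323. 198.] 0.0874 [ 584. -181.] [56. 43.] 74.4
red [353. 208.] 0.0872 [ 564. -250.] [58. 43.] 73.6
red [383. 217.] 0.0873 [ 545. -319.] [57. 43.] 74.5
red [355. 292.] 0.0815 [ 373. -255.] [45. 31.] 59.3
holder 2282 ((387.3212890625, 312.8243103027344), (136.85101318359375, 514.4143676757812), 64.96978759765625)
floor 1336 0.00668237828999884 ((387.3212890625, 312.8243103027344), (136.85101318359375, 514.4143676757812), 64.96978759765625)
walls 410 0.09857549760005131
((550.6267700195312, 243.78778076171875), (129.38804626464844, 66.77410888671875), 4.576246738433838)
rack 795 ((474.6612854003906, -224.94187927246094), (221.4357452392578, 312.116943359375), 74.79801177978516)
scene
red [126. 183.] 0.081 [ 375. -254.] [46. 36.] 55.5
red [200. 229.] 0.0867 [ 586. -181.] [59. 45.] 74.7
red [169. 240.] 0.0868 [ 566. -249.] [59. 44.] 74.8
red [136. 251.] 0.0868 [ 547. -318.] [59. 46.] 72.9
red [236. 297.] 0.0814 [ 755. -205.] [32. 48.] 77.7
holder 2389 ((340.74896240234375, 723.1834106445312), (502.4910583496094, 1085.0655517578125), 3.5435755252838135)
floor 798 0.005844974862335192 ((340.74896240234375, 723.1834106445312), (502.4910583496094, 1085.0655517578125), 3.5435755252838135)
walls 574 0.09544211126666308
((500.6865234375, 455.1123046875), (135.45555114746094, 521.1961059570312), 13.820499420166016)
rack 578 ((480.8567810058594, -225.9482421875), (220.1382293701172, 304.6788330078125), 74.62678527832031)
```

View pics/crop.png

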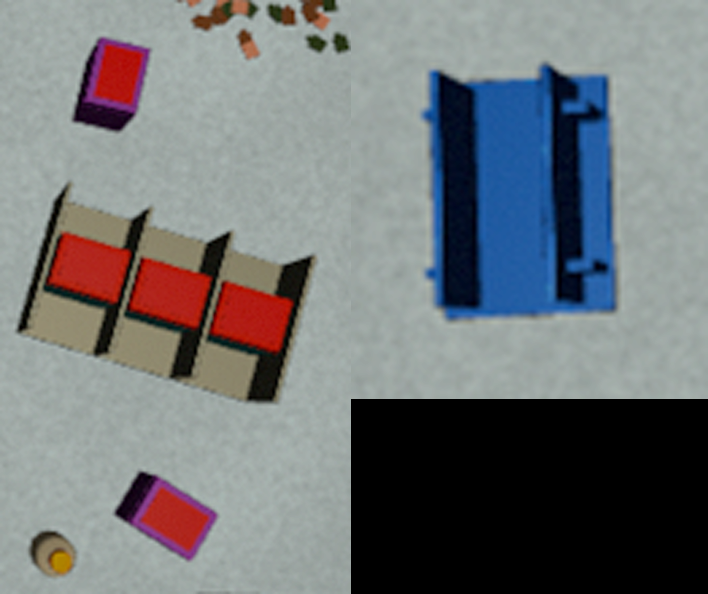

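The crop confirms it: the three teal tins with red lids in the rack are the ones meant, and the two separate purple boxes are decoys. The red lids measure 44x58 mm at height 0.087 and about 71.5 mm apart, which fits the sizes given. Rack yaw is about -0.272. The holder walls measure 129x67 mm, centred near (0.551, 0.244), with yaw about 0.08. Next I'll weigh the tins.

```bash
cat >> h.py <<'E'
def down(phi):
    a=(phi+np.pi/2)/2; return np.array([np.cos(a),np.sin(a),0,0])
def best(pos,phi):
    c=[]
    for k in(-1,0,1):
        q=r.solve_ik(pos,down(phi+k*np.pi))
        if q is not None: c.append((abs(q[5]),phi+k*np.pi))
    return min(c)[1]
def fz(n=8):
    f=[]
    for _ in range(n): r.hold(.04); f.append(r.read_state()["contact_force"][2])
    return np.mean(f)
E
python3 - <<'E'
from h import *
yaw=-0.272; tins=[(.585,-.181),(.565,-.2495),(.546,-.3185)]; zg=.062
for i,(x,y) in enumerate(tins):
    phi=best([x,y,.2],yaw)
    o=down(phi)
    (r.reach if i==0 else r.move_straight)([x,y,.2 if i==0 else .15],o)
    if i==0: command_gripper(.085,40)
    r.move_straight([x,y,zg],speed=.12,max_force=10)
    f0=fz()
    command_gripper(.03,40)
    s=r.read_state(); w=s["grip_width"]
    r.move_straight([x,y,zg+.025],speed=.06); r.hold(.2)
    f1=fz(); print(i,phi,"w",w,s["eef_pos"],"f",f0,f1,f1-f0,r.read_state()["time_s"])
    if f0-f1>2.2: print("HEAVY"); break
    r.move_straight([x,y,zg+.0005],speed=.04); command_gripper(.085); r.move_straight([x,y,.15],speed=.15)
E
```

```text
0 -0.272 w 0.04490389163228929 [ 0.58505148 -0.18103616  0.06225148] f 0.2421514796626355 -0.891830757152466 -1.1339822368151014 6.1417
1 -0.272 w 0.04481459277664395 [ 0.56482281 -0.24946602  0.06226159] f 0.0036480593142170503 -3.51651696774094 -3.520165027055157 11.5
HEAVY
```

```bash
python3 - <<'E'
from h import *
hy=.08; x,y=.565,-.2495
r.move_straight([x,y,.18],speed=.12)
X,Y=.52,.03
phi=best([X,Y,.18],hy+np.pi/2); print("phi",phi)
r.move_straight([X,Y,.18],down(phi),speed=.15)
print("carry",r.read_state()["grip_width"],fz(4))
r.move_straight([X,Y,.065],speed=.12)
print("stop",r.move_straight([X,Y,.054],speed=.02,max_force=3),r.read_state()["eef_pos"])
command_gripper(.085); r.hold(.3)
r.move_straight([X,Y,.15],speed=.15)
r.hold(.2)
# look at holder from above with wrist cam
phi2=best([.5,.244,.3],hy); print(phi2)
r.reach([.5,.244,.3],down(phi2)); r.hold(.3)
im,P=cloud("wrist"); np.savez("w1",im=im,P=P)
im2,P2=cloud("top"); np.savez("top2",im=im2,P=P2)
m=im2[100:300,100:420]
cv2.imwrite("pics/w1.png",cv2.convertScaleAbs(np.hstack([cv2.resize(im,(400,300)),cv2.resize(m,(400,300))])[:,:,::-1],alpha=1.4))
hsv=cv2.cvtColor(im,cv2.COLOR_RGB2HSV); blue=(hsv[...,0]>100)&(hsv[...,0]<120)&(hsv[...,1]>170)
Q=P[blue]; Q=Q[(np.abs(Q[:,0]-.55)<.1)&(np.abs(Q[:,1]-.244)<.09)]
for lo,hi in((.086,.097),(.0,.015)):
    W=Q[(Q[:,2]>lo)&(Q[:,2]<hi)]; print(len(W), cv2.minAreaRect((W[:,:2]*1000).astype(np.float32)) if len(W) else "")
hsv=cv2.cvtColor(im2,cv2.COLOR_RGB2HSV); red=((hsv[...,0]<6)|(hsv[...,0]>174))&(hsv[...,1]>200)&(hsv[...,2]>100)
Q=P2[red&(np.abs(P2[...,0]-X)<.06)&(np.abs(P2[...,1]-Y)<.06)]; print("tin",len(Q),np.median(Q[:,2]) if len(Q) else "",cv2.minAreaRect((Q[:,:2]*1000).astype(np.float32)) if len(Q) else "")
print(r.read_state()["time_s"])
E
```

```text
phi -1.4907963267948965
carry 0.045312317528016954 -3.6596877404498227
stop True [0.52010389 0.03005074 0.05623654]
0.08
821 ((549.6793212890625, 243.80462646484375), (127.42172241210938, 66.10467529296875), 4.313076019287109)
2823 ((549.678955078125, 247.03158569335938), (143.64698791503906, 89.21686553955078), 9.354740142822266)
tin 294 0.0808899690527079 ((520.6294555664062, 30.364521026611328), (57.09477233886719, 43.12258529663086), 4.771106719970703)
19.4417
```

View pics/w1.png

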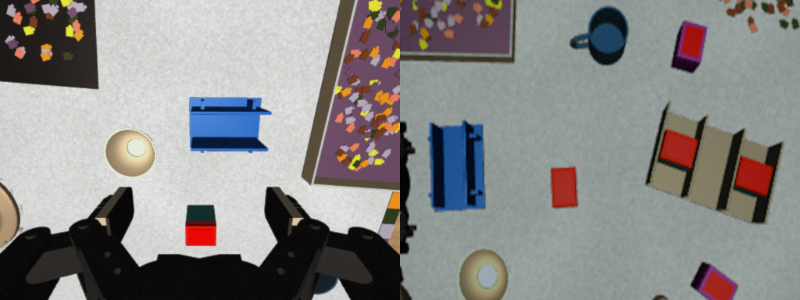

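Right half of the picture: the full tin stands upright and free on the bare table at (565,187). The empties are in the outer rack cells at (679,150) and (754,177). In the wrist view the empty holder is at (228,125). Wrist and top agree on the bay centre to about 1 mm and on yaw to 0.005. Next I'll regrasp and place.

```bash
python3 - <<'E'
from h import *
yaw=.078; X,Y=.5204,.0302; B=(.550,.2438)
r.reach([X,Y,.16],down(.081))
r.move_straight([X,Y,.058],speed=.12,max_force=10)
command_gripper(.045,40); print("w",r.read_state()["grip_width"])
f0=fz(3); r.move_straight([X,Y,.185],speed=.12); r.hold(.2); print("f",fz(4)-f0)
r.move_straight([*B,.185],down(yaw),speed=.15); r.hold(.2)
r.move_straight([*B,.15],speed=.08)
hit=r.move_straight([*B,.075],speed=.05,max_force=5); print("hit",hit,r.read_state()["eef_pos"])
if not hit:
    hit=r.move_straight([*B,.060],speed=.015,max_force=3); print("floor",hit,r.read_state()["eef_pos"],r.read_state()["contact_force"],r.read_state()["grip_width"])
print(r.read_state()["time_s"])
E
```

```text
w 0.058581356700961644
f -8.491312095662762
hit False [0.55022522 0.24389476 0.07539075]
floor True [0.54987676 0.24378873 0.06506307] [-0.40919531 -1.4772508   5.44447108] 0.058095005117983
28.225
```

Contact came at TCP 0.065. The grasp was at 0.058 and the floor is 6 mm higher, so 0.064 was expected and this fits. Now release and check.

```bash
python3 - <<'E'
from h import *
B=(.550,.2438)
command_gripper(.085); r.hold(.2)
r.move_straight([*B,.2],speed=.12)
r.reach([.42,.05,.3],down(.08)); r.hold(.3)
im,P=cloud("top"); im2,P2=cloud("scene")
for n,i,p in(("top",im,P),("scene",im2,P2)):
    hsv=cv2.cvtColor(i,cv2.COLOR_RGB2HSV); red=((hsv[...,0]<6)|(hsv[...,0]>174))&(hsv[...,1]>200)&(hsv[...,2]>100)
    for c in((.55,.244),(.585,-.181),(.546,-.3185)):
        Q=p[red&(np.abs(p[...,0]-c[0])<.05)&(np.abs(p[...,1]-c[1])<.045)&(p[...,2]>.07)]
        if len(Q)>20: print(n,c,len(Q),np.median(Q[:,2]).round(4),np.ptp(Q[:,2]).round(4),cv2.minAreaRect((Q[:,:2]*1000).astype(np.float32)))
a=cv2.resize(im[90:310,90:420],(400,267)); b=cv2.resize(im2[80:320,80:400],(400,267))
cv2.imwrite("pics/end.png",cv2.convertScaleAbs(np.hstack([a,b])[:,:,::-1],alpha=1.4))
print(r.read_state()["time_s"])
E
```

```text
top (0.55, 0.244) 459 0.0869 0.0131 ((549.5003051757812, 244.0911407470703), (57.66386032104492, 43.55982208251953), 4.862644195556641)
top (0.585, -0.181) 466 0.0872 0.0121 ((583.8507690429688, -180.88961791992188), (56.84342956542969, 44.375553131103516), 73.89678192138672)
top (0.546, -0.3185) 469 0.0872 0.0115 ((544.82177734375, -318.72418212890625), (57.24927520751953, 44.522735595703125), 74.21861267089844)
scene (0.55, 0.244) 306 0.0866 0.0096 ((551.0338134765625, 245.07138061523438), (59.942813873291016, 46.3338623046875), 6.764377593994141)
scene (0.585, -0.181) 482 0.0866 0.008 ((585.775146484375, -180.90902709960938), (58.930328369140625, 45.33495330810547), 74.37246704101562)
scene (0.546, -0.3185) 519 0.0868 0.0098 ((546.7560424804688, -318.3332824707031), (58.492431640625, 44.588958740234375), 74.11198425292969)
31.4917
```

View pics/end.png

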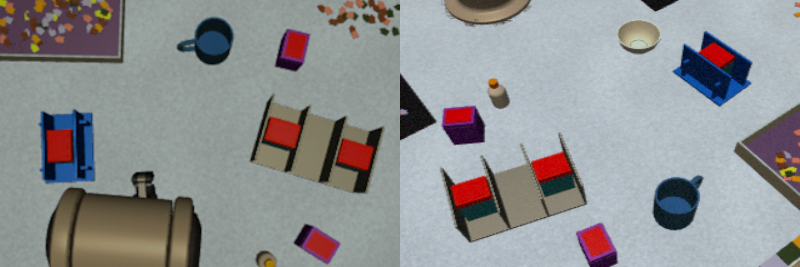

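The tin sits upright in the bay, at (60,145) left and (715,55) right, with its top at 0.087 (86 mm expected). Both empties are in the rack, the bystanders have not moved, and the arm is clear.

```bash
python3 -c "
from h import *
r.finish_job()"
```

```text
the job is handed in; nothing more can be done
```

The full tin is in the holder's narrow bay and the job is handed in, at about 31.5 s on the robot's clock. I viewed 5 pictures.

- **Weighing:** the first tin I lifted (left cell) weighed about 1.1 N and went back in its cell. The middle one weighed about 3.5 N, so it was the full one. I did not lift the third, since only one tin is full.
- **Placing:** I stood the full tin on the bare table and let go. I then took it across its 60 mm pair of sides and lowered it until it touched the bay floor.
- **Last checks:** both cameras show the full tin within about 1.5 mm of the bay's centre, with its top at 87 mm (86 mm expected). Both empties stand in their cells at the right height. The mug, bowl and glue bottle look unmoved in the pictures; I did not measure them.
- **One disagreement:** the weight reading after the second grasp showed 8.5 N instead of about 3.5 N. I think its zero was taken while the fingers were still pressing the tin on the table. The 5.4 N total (about 3 N stop threshold) when it touched down was normal.

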